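# Gauge the blue standard

## Task

Lift the bridge height gauge off the bench and lower it gently astride the blue sample block, so that it stands on its own two legs with its sprung foot on the middle of the block's top and reads the block's height. Set it down rather than drop it, let go of it, and do not shift the blue or the orange block.

Things in the scene. Friction and masses are not known exactly. Their poses are not given: they have to be found in the camera images.
- gauge: Bridge gauge, 0.46 kg. Origin: midway between its legs, level with their undersides; z up. Two legs (50 mm in x, 12 in y) leave an 80 mm gap along y, 104 over all. Crossbar 46 to 58 mm up, 24 wide in x. On it the black grip housing, 30 mm in x, 36 in y, 58 to 112 mm up, red pointer on its y faces: grip its clear x faces from above about 90 mm up. Foot under its centre.
- foot (a joint): Gauge reading in m: how far its foot, a 16 mm brass disc on the gauge's centre line, is pushed up. 0 when free (level with the legs' undersides within 1 mm), at most 0.038. Standing over a part it reads the part's height within 1 mm. A weak spring (about 1 N) presses the foot down; the gauge's weight overcomes it.
- blue_block: The part to gauge: blue block, 40 x 40 mm, 24 mm high, loose on the bench, 0.11 kg. Origin: centre of its underside; z up, x and y along its sides. Neighbours' centres lie at least 100 mm away; all within 120 mm, save the gauge, is lower than 40 mm.
- orange_block: Bystander: orange block, 40 x 40 mm, 14 mm high, loose on the bench; leave it. Origin: centre of its underside. (A green glass strip and a brass rod, 80 mm long and under 20 mm high, lie about too.)
Mind the look-alikes: they are no part of the job. What is shaped like the gauge but pink or purple is not meant.

How it is judged:
On the way:
1. the gauge is lifted at least 35 mm clear of the bench (height (world z) of gauge above 0.035 m), for 0.2 s.
At the end, for the whole second after the job is handed in: The gauge stands upright (within 3 degrees) and at rest with both legs on the bench (underside within 4 mm of it), its centre within 15 mm of the blue block's centre, and its foot reads 21 to 27 mm (the blue block, flat on the bench, is 24 mm high) (value of joint foot between 0.021 and 0.027 m and horizontal distance between gauge and blue_block below 0.015 m and height (world z) of each of gauge, blue_block below 0.004 m and angle between gauge's own z axis and vertical below 0.06 rad and linear speed of gauge below 0.02 m/s); the robot touches nothing.
It fails at once if the gauge is dropped or slammed: its foot is driven up faster than 0.45 m/s (velocity of joint foot above 0.45 m/s).
It fails at once if the blue block is shifted by more than 20 mm (distance of blue_block from where it was at the start of the episode above 0.02 m).
It fails at once if the orange block is shifted by more than 20 mm (distance of orange_block from where it was at the start of the episode above 0.02 m).
It also fails if it takes over 32 s, if anything falls off the work surface, if the arm or the gripper's body presses on something with over 40 N, if the wrist force passes 120 N, or if a joint passes its speed limit or range.

## Robot

A 6-joint arm with a two-finger parallel gripper is mounted at the origin on the work surface. World frame = base frame: x ahead of the robot, y to its left, z up, the work surface at z = 0. Lengths are in m, angles in rad, forces in N, time in s.
With the tool pointing down it reaches from about 0.375 to 0.9 m from the base axis. Payload 3.1 kg.
Tool frame: the origin (TCP) lies at the very end of the fingers, on their centre line; the grasp point (between the pads) lies 19 mm behind it (manip.tcp_to_grasp is the distance from the TCP to the grasp point, in m); z points along the fingers, y is the line along which they close (so a half turn about z gives the same grasp; the last joint's range is limited). The gripper opens to 85 mm and grips with 20 to 120 N. Pads are 22 mm wide; open, the fingers measure 114 mm over their backs; the gripper's body (76 mm by 85 mm) begins 54 mm behind the grasp point. The pads swing forward as they close: fully open they stand 13 mm farther back than shut.
Start: joints at [-1.319, 0.527, 1.433, -0, 1.181, -0.178], TCP at [0.26, -0.568, 0.231] pointing down, gripper open.
Joint ranges: [-3.08, 3.08], [-0.75, 2.2], [0.22, 2.44], [-1.43, 4.57], [0, 2.65], [-2.85, 2.85]. Speed limits (rad/s): [2.79, 2.79, 3.14, 3.14, 3.14, 3.14].

## Interface

Orientations are given as a unit quaternion [x, y, z, w].
In Python, from station import manip gives the robot as it stands. The module is installed in compiled form; this text tells all that it offers.
- The arm moves only by the tool step_arm, never from a script. Its argument "commands" is one flat list of numbers, 6 for each row, row after row: the shift along the tool's x, y, z in m, then the turn, a rotation vector about the tool's x, y, z in degrees. A call has exactly 10 rows; each row is the pose to reach, as a shift and turn from the pose commanded when the call began, along the tool's axes at that moment; what a row does not reach only later rows make up. A row lasts 1/10 s, in which the tool goes at most 50 mm and 8.59 degrees, less where a joint would pass 70% of its speed; a pose out of reach is approached as far as the arm can. A call with a gripper value outside its range is refused whole. "jaw" is the opening in per cent of the stroke, from 0 (shut) to 100 (fully open), set as the call begins (left out, the last holds). The fingers move at their own pace and stop on an object; "grip_force" is the grip in N (left out, the last holds). Time passes only in rows, so rows that repeat a pose let the fingers close, or fill a call up. It gives the time, the measured TCP pose, the force, the opening and the grip force at its end, in the units of the state.
- manip.sense(): the state, without advancing time (a new reading comes with each control period).
- manip.snapshot(name): name is "scene" or "top" or "wrist"; returns a dict with "pixels" (420x560x3 uint8, blue, green, red), "fx", "fy", "cx", "cy" (pixels), "R" (3x3) and "t" (3): a world point X has camera coordinates R X + t; the wrist camera has in their place "mount" (4x4, takes a point from camera to tool coordinates, whose origin is the TCP and whose axes are the flange's). Camera axes: x right, y down, z forward; pixel columns grow to the right and rows downward; lengths in m; the calibration is good to about 2 mm. A picture is of the moment at which its call begins: read the wrist's pose just before it. There is no depth.
- manip.sign_off(): hands the job in; it is judged then, once.
The state is a dict: "t": time; "q": joint angles; "qd": joint speeds; "tau": joint torques, N m; "tcp_pos": TCP position; "tool_rot": TCP orientation; "force": force on the tool from outside, world axes, zero at the start; "ft_torque": the same for the moment, N m; "finger_gap": opening from 0.0 (shut) to 1.0 (fully open); "gripper_force": force on a finger pad.
Only numpy, scipy, OpenCV 4.12 (cv2) and the standard library are available. Lean on these libraries where they do the work, as an engineer would, in place of code of your own. Each camera call takes 0.05 s, during which the arm holds its last target. There are 200 camera calls.

## Working session

There is one attempt and no reset: what is moved stays moved. The work goes in short steps, Python scripts to look and compute and a tool call to move; the robot and the scene stay as the last step left them, time stands still between calls to the robot, and variables do not carry over. Pictures are saved under pics/ and viewed, at most 10 in all, crops included, and the job is handed in when it is done.

Besides the shell and the picture viewer there is one more tool, called as a command line: name --argument value ..., lists and objects as JSON in quotes. step_arm: Moves the arm, as the interface text tells. Its arguments: {"type":"object","properties":{"commands":{"type":"array","items":{"type":"number"}},"jaw":{"type":"number"},"grip_force":{"type":"number"}},"required":["commands"]}

```bash
mkdir -p pics
cat > h.py <<'E'
import numpy as np, cv2
from station import manip
from scipy.spatial.transform import Rotation as Ro
def snap(n,f=None):
    s=manip.sense(); d=manip.snapshot(n)
    if n=="wrist":
        T=np.eye(4);T[:3,:3]=Ro.from_quat(s["tool_rot"]).as_matrix();T[:3,3]=s["tcp_pos"]
        W=T@np.array(d["mount"]);d["R"]=W[:3,:3].T;d["t"]=-W[:3,:3].T@W[:3,3]
    if f: cv2.imwrite("pics/"+f,np.array(d["pixels"]))
    return d
def ray(d,u,v,z):
    R=np.array(d["R"]);t=np.array(d["t"]).ravel()
    c=-R.T@t; r=R.T@np.array([(u-d["cx"])/d["fx"],(v-d["cy"])/d["fy"],1])
    return c+r*(z-c[2])/r[2]
def proj(d,X):
    p=np.array(d["R"])@np.array(X)+np.array(d["t"]).ravel()
    return d["fx"]*p[0]/p[2]+d["cx"],d["fy"]*p[1]/p[2]+d["cy"]
E
python3 - <<'E'
from h import *
s=manip.sense();print(s)
a=snap("top","top0.png");b=snap("scene","scene0.png")
import pickle;pickle.dump((a,b),open("d0.pkl","wb"))
print(manip.tcp_to_grasp)
E
```

```text
{'t': 0.0, 'q': array([-1.31947682e+00,  5.28474376e-01,  1.43388934e+00,  2.59315601e-05,
        1.18139550e+00, -1.78498436e-01]), 'qd': array([-8.33887037e-04,  3.90555562e-05, -1.33938687e-03, -5.24071432e-04,
       -7.90988509e-04,  7.47727948e-05]), 'tau': array([-3.97650228e-04, -4.42349160e+01, -1.78026992e+01, -3.02103708e-04,
        8.35012266e-03,  4.72705437e-06]), 'tcp_pos': array([ 0.26029643, -0.56743955,  0.2303327 ]), 'tool_rot': array([ 9.76996290e-01,  2.13253548e-01, -2.74522880e-05, -1.08299930e-03]), 'force': array([-0.3896102 ,  0.06298141,  0.06073206]), 'ft_torque': array([-0.0204221 ,  0.03275815,  0.04149263]), 'gripper_force': 0.0, 'finger_gap': 0.9968852459608998}
0.0187
```

View pics/top0.png

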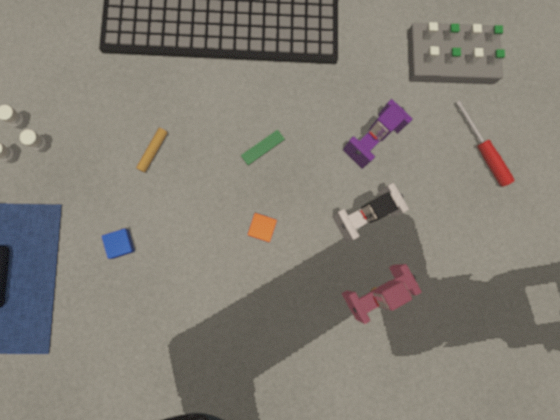

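View pics/scene0.png

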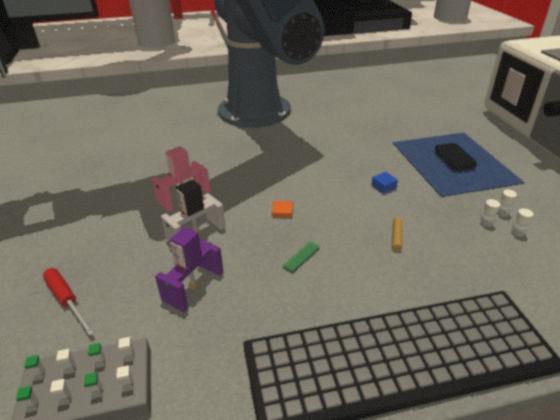

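The top view shows the white gauge with its black housing near (375,210), purple and pink look-alikes near (380,133) and (385,293), the blue block at (118,243) and orange at (262,228). I'll enlarge the gauge and the blue block.

Run:
```python
from h import *
import pickle;a,b=pickle.load(open("d0.pkl","rb"))
p=np.array(a["pixels"])
A=cv2.resize(p[165:255,325:425],None,fx=5,fy=5,interpolation=cv2.INTER_CUBIC)
B=cv2.resize(p[215:275,90:150],None,fx=5,fy=5,interpolation=cv2.INTER_CUBIC)
o=np.zeros((450,800,3),np.uint8);o[:,:500]=A;o[:300,500:]=B
cv2.imwrite("pics/c.png",o)
for n,u,v,z in [("gaugebar",373,211,.058),("legL",350,222,.058),("legR",397,198,.058),("blue",118,243,.024),("orange",262,228,.014)]: print(n,ray(a,u,v,z).round(4))
print(a["fx"],-np.array(a["R"]).T@np.array(a["t"]).ravel())
```

```text
gaugebar [ 0.5061 -0.2099  0.058 ]
legL [ 0.488  -0.1728  0.058 ]
legR [ 0.5277 -0.2492  0.058 ]
blue [0.4527 0.1957 0.024 ]
orange [ 0.481  -0.0351  0.014 ]
417.2258710192597 [ 0.4129445  -0.02451988  0.70506811]
```

View pics/c.png

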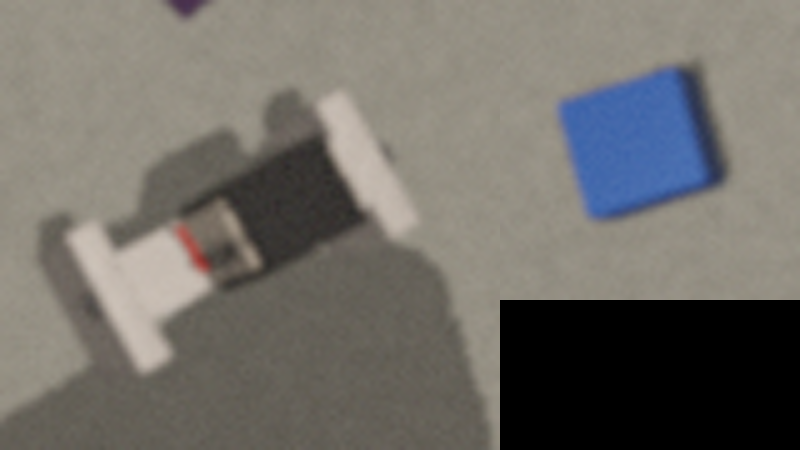

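The crop puts the gauge's leg-top centres at about px (349,224.4) and (399,197.4), and the block's top centre at (117.4,243.6).

```bash
cat >> h.py <<'E'
def go(xyz,yaw=None):
    "shift in tool axes to get TCP to xyz; yaw = world angle of tool y line; turn as rotvec deg in tool frame"
    s=manip.sense();R=Ro.from_quat(s["tool_rot"]).as_matrix()
    d=R.T@(np.array(xyz)-s["tcp_pos"]); print("shift mm",(d*1000).round(1))
    if yaw is not None:
        w=yaw%np.pi; best=[]
        for k in (0,1):
            y=w+k*np.pi; Y=np.array([np.cos(y),np.sin(y),0]);Z=np.array([0,0,-1.]);X=np.cross(Y,Z)
            T=np.stack([X,Y,Z],1); best.append(np.degrees(Ro.from_matrix(R.T@T).as_rotvec()))
        print("turn options",[b.round(2) for b in best])
    print("tcp",s["tcp_pos"].round(4),"q6",s["q"][5].round(3),"y",np.degrees(np.arctan2(R[1,1],R[0,1])).round(2))
E
python3 - <<'E'
from h import *
import pickle;a,b=pickle.load(open("d0.pkl","rb"))
L=ray(a,349,224.4,.058);Rr=ray(a,399,197.4,.058)
c=(L+Rr)/2;d=L-Rr;print(c.round(4),np.linalg.norm(d),np.degrees(np.arctan2(d[1],d[0])))
bl=ray(a,117.4,243.6,.024);print("blue",bl.round(4))
e=[ray(a,90+(x-500)/5,215+y/5,.024) for x,y in [(558,103),(680,69),(715,182),(592,218)]]
for i in range(4):
    f=e[(i+1)%4]-e[i];print(np.linalg.norm(f).round(4),np.degrees(np.arctan2(f[1],f[0])).round(1))
print("purple",ray(a,365,153,.058),ray(a,397,116,.11),"pink",ray(a,398,292,.11))
yaw=np.arctan2(d[1],d[0])-np.pi/2
go([c[0],c[1],.22],yaw)
E
```

```text
[ 0.5065 -0.2118  0.058 ] 0.09269273324796379 118.66932375145423
blue [0.4518 0.1965 0.024 ]
0.0396 -73.2
0.0385 -159.9
0.0398 107.3
0.0388 19.8
purple [ 0.60062437 -0.19928118  0.058     ] [ 0.64434043 -0.23550343  0.11      ] pink [ 0.38296906 -0.22794117  0.11      ]
shift mm [ 372.  -220.7   11. ]
turn options [array([-7.000e-02, -1.100e-01, -9.404e+01]), array([-1.000e-01,  7.000e-02,  8.596e+01])]
tcp [ 0.2603 -0.5675  0.2304] q6 -0.179 y -65.37
```

step_arm --commands '[0.037,-0.022,0,0,0,-8.5,0.074,-0.044,0,0,0,-17,0.112,-0.066,0,0,0,-25.5,0.149,-0.088,0,0,0,-34,0.186,-0.11,0,0,0,-42.5,0.223,-0.132,0,0,0,-51,0.26,-0.154,0,0,0,-59.5,0.298,-0.177,0,0,0,-68,0.335,-0.199,0,0,0,-76.5,0.372,-0.221,0,0,0,-85]' --jaw 100

```text
t: 1.1
tcp_pos: [0.5071, -0.2105, 0.231]
tool_rot: [0.574, 0.819, -0.0, -0.0]
force: [0.3, -1.0, 0.3]
finger_gap: 0.998
gripper_force: 0.0
```

Run:
```python
from h import *
go([.5065,-.2118,.22],np.radians(28.7))
```

```text
shift mm [-1.1 -1.  11. ]
turn options [array([-0.02, -0.03, -8.72]), array([-5.0000e-02,  3.0000e-02,  1.7128e+02])]
tcp [ 0.5071 -0.2105  0.231 ] q6 -0.946 y 19.98
```

step_arm --commands '[-0.001,-0.001,0,0,0,-4.5,-0.001,-0.001,0,0,0,-8.7,-0.001,-0.001,0,0,0,-8.7,-0.001,-0.001,0,0,0,-8.7,-0.001,-0.001,0,0,0,-8.7,-0.001,-0.001,0,0,0,-8.7,-0.001,-0.001,0,0,0,-8.7,-0.001,-0.001,0,0,0,-8.7,-0.001,-0.001,0,0,0,-8.7,-0.001,-0.001,0,0,0,-8.7]'

```text
t: 2.1
tcp_pos: [0.5059, -0.2135, 0.2313]
tool_rot: [0.513, 0.859, 0.0, 0.0]
force: [-0.3, -0.3, -0.7]
finger_gap: 1.004
gripper_force: 0.0
```

Run:
```python
from h import *
d=snap("wrist","w1.png")
go([.5065,-.2118,.22],np.radians(28.7))
import pickle;pickle.dump(d,open("w1.pkl","wb"))
c=np.array([.5065,-.2118]);x=np.array([np.cos(.501),np.sin(.501)]);y=np.array([-x[1],x[0]])
for sx in(-15,15):
  for sy in(-18,18): print(sx,sy,proj(d,[*(c+(sx*x+sy*y)/1000),.112]))
```

```text
shift mm [ 1.2  1.3 11.3]
turn options [array([ 0.  , -0.  , -0.38]), array([ -0.  ,  -0.  , 179.62])]
tcp [ 0.5059 -0.2135  0.2313] q6 -1.097 y 28.32
-15 -18 (np.float64(269.19106959257516), np.float64(217.29223685240433))
-15 18 (np.float64(268.31050735096403), np.float64(180.43829530435923))
15 -18 (np.float64(300.53448660360016), np.float64(217.0709659542198))
15 18 (np.float64(300.94686179298895), np.float64(180.20064709842552))
```

View pics/w1.png

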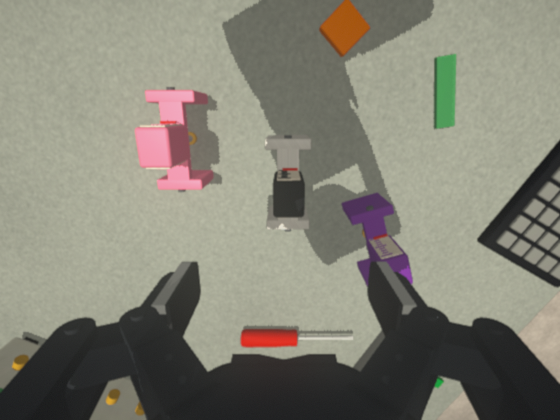

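The wrist picture shows the black housing top at columns 274–303, rows 180–218. That is about 3.6 px right of prediction, so I correct by about 4–5 mm in tool y, and the yaw is right. Descending to grasp.

step_arm --commands '[0.001,0.005,0.02,0,0,0,0.001,0.005,0.045,0,0,0,0.001,0.005,0.07,0,0,0,0.001,0.005,0.095,0,0,0,0.001,0.005,0.115,0,0,0,0.001,0.005,0.13,0,0,0,0.001,0.005,0.145,0,0,0,0.001,0.005,0.155,0,0,0,0.001,0.005,0.16,0,0,0,0.001,0.005,0.16,0,0,0]'

```text
t: 3.15
tcp_pos: [0.5097, -0.2101, 0.0709]
tool_rot: [0.513, 0.859, 0.0, -0.0]
force: [-0.7, -0.3, -0.1]
finger_gap: 0.998
gripper_force: 0.0
```

step_arm --commands '[0,0,0,0,0,0,0,0,0,0,0,0,0,0,0,0,0,0,0,0,0,0,0,0,0,0,0,0,0,0,0,0,0,0,0,0,0,0,0,0,0,0,0,0,0,0,0,0,0,0,0,0,0,0,0,0,0,0,0,0]' --jaw 0 --grip_force 50

```text
t: 4.15
tcp_pos: [0.51, -0.2104, 0.0719]
tool_rot: [0.513, 0.859, -0.0, 0.0]
force: [-2.0, -0.1, 5.6]
finger_gap: 0.349
gripper_force: 49.7
```

step_arm --commands '[0,0,-0.005,0,0,0,0,0,-0.015,0,0,0,0,0,-0.03,0,0,0,0,0,-0.045,0,0,0,0,0,-0.06,0,0,0,0,0,-0.075,0,0,0,0,0,-0.085,0,0,0,0,0,-0.09,0,0,0,0,0,-0.09,0,0,0,0,0,-0.09,0,0,0]'

```text
t: 5.15
tcp_pos: [0.5094, -0.2099, 0.1608]
tool_rot: [0.513, 0.859, 0.0, -0.001]
force: [-0.5, 0.4, -4.5]
finger_gap: 0.344
gripper_force: 50.0
```

Run:
```python
from h import *
s=manip.sense();print(s["force"],s["finger_gap"])
go([.4518,.1965,.161],np.radians(18))
```

```text
[-0.49870646  0.39210666 -4.49083012] 0.3437842214453594
shift mm [3.851e+02 1.422e+02 2.000e-01]
turn options [array([-0.04, -0.06, 10.32]), array([ 9.0000e-02, -6.0000e-02, -1.6968e+02])]
tcp [ 0.5094 -0.2099  0.1608] q6 -1.088 y 28.32
```

step_arm --commands '[0.012,0.004,0,0,0,1,0.04,0.015,0,0,0,2,0.075,0.028,0,0,0,3,0.11,0.041,0,0,0,4,0.145,0.054,0,0,0,5,0.18,0.066,0,0,0,6,0.215,0.079,0,0,0,7,0.25,0.092,0,0,0,8,0.285,0.105,0,0,0,9.3,0.32,0.118,0,0,0,10.3]'

```text
t: 6.15
tcp_pos: [0.4611, 0.1288, 0.1607]
tool_rot: [0.588, 0.809, -0.0, -0.001]
force: [0.2, -0.9, -4.2]
finger_gap: 0.341
gripper_force: 50.1
```

Run:
```python
from h import *
go([.4518,.1965,.161],np.radians(18))
d=snap("wrist","w2.png")
import pickle;pickle.dump(d,open("w2.pkl","wb"))
a=snap("top","top2.png")
print(proj(d,[.4518,.1965,.024]))
```

```text
shift mm [67.2 12.  -0.3]
turn options [array([-0.08, -0.02, -0.03]), array([-4.0000e-02,  1.2000e-01,  1.7997e+02])]
tcp [0.4611 0.1288 0.1607] q6 -0.275 y 17.97
(np.float64(296.30663270232725), np.float64(125.50765883028504))
```

View pics/w2.png

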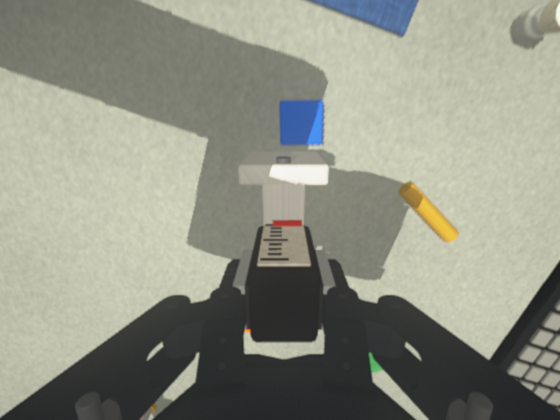

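The wrist view shows the block top at columns 279–324, rows 100–145, centre (301.5,122.5), square to the gauge. The gauge's far leg top spans columns 239–328, rows about 165–185.

Run:
```python
from h import *
import pickle;d=pickle.load(open("w2.pkl","rb"))
b=ray(d,301.5,122.5,.024)
zt=.0893+.058
k=[ray(d,u,v,zt) for u,v in [(239,165),(328,165),(328,185),(239,185)]]
s=manip.sense();R=Ro.from_quat(s["tool_rot"]).as_matrix();t=s["tcp_pos"]
print("block",b.round(4));print("leg in tool",[(R.T@(x-t)*1000).round(1) for x in k])
print("block in tool",(R.T@(b-t)*1000).round(1))
```

```text
block [0.4555 0.2005 0.024 ]
leg in tool [array([ 48.8, -22.8,  13.5]), array([48.5, 25.2, 13.4]), array([37.5, 25.6, 13.3]), array([ 37.8, -23.4,  13.5])]
block in tool [ 66.8  18.1 136.7]
```

Run:
```python
from h import *
d=snap("wrist","w3.png");p=np.array(d["pixels"]).astype(int)
m=((p[...,0]>150)&(p[...,2]<70)&(p[...,1]<110)).astype(np.uint8); m[:90]=0
n,_,st,ce=cv2.connectedComponentsWithStats(m);i=1+st[1:,4].argmax();print(st[i],ce[i])
b=ray(d,*ce[i],.024);print(b.round(4),manip.sense()["qd"].round(4));go([b[0],b[1],.161],np.radians(18))
```

```text
[ 282  106   37   43 1281] [296.79391101 125.10382514]
[0.4501 0.1995 0.024 ] [-0.0521  0.0011 -0.0094 -0.0228 -0.0082 -0.0132]
shift mm [69.9 12.1 -0.3]
turn options [array([-0.11, -0.03,  0.29]), array([ 5.0000e-02, -1.7000e-01, -1.7971e+02])]
tcp [0.4606 0.1294 0.1607] q6 -0.28 y 18.29
```

Run:
```python
from h import *
p=cv2.imread("pics/w3.png");cv2.imwrite("pics/c3.png",cv2.resize(p[90:200,230:340],None,fx=5,fy=5,interpolation=cv2.INTER_CUBIC))
```

```text
(no output)
```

View pics/c3.png

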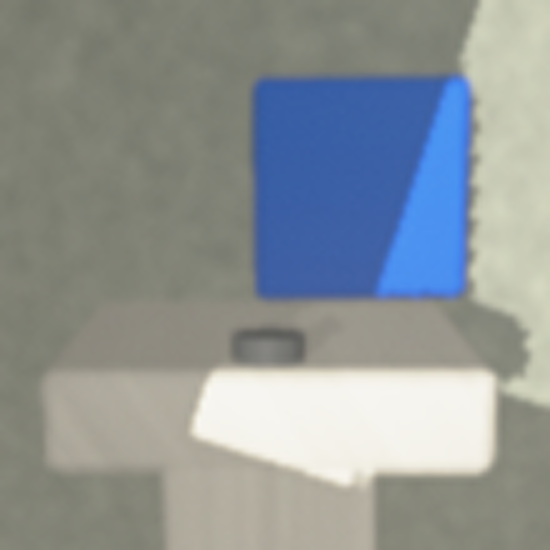

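The crop shows the block top spanning px columns 280.6–324 and rows 105.4–149.6, so its centre is (302.3,127.5). The leg top spans columns 238.6–329, rows 164–184.

Run:
```python
from h import *
d=snap("wrist")
s=manip.sense();R=Ro.from_quat(s["tool_rot"]).as_matrix();t=s["tcp_pos"]
f=lambda u,v,z:(R.T@(ray(d,u,v,z)-t)*1000).round(1)
print("leg",f(283.8,174,.1473),"block",f(302.3,127.5,.024),f(302.3,105.4,.024),f(302.3,149.6,.024))
b=ray(d,302.3,127.5,.024);print(b,s["qd"].round(3));go([b[0],b[1],.161],np.radians(18))
```

```text
leg [47.9  0.1 13.5] block [ 66.9  17.3 136.7] [ 86.3  16.9 136.7] [ 46.7  17.7 136.7]
[0.45667115 0.19704716 0.024     ] [-0.04  -0.002 -0.009 -0.004 -0.004 -0.002]
shift mm [66.9 17.1 -0.3]
turn options [array([-0.07,  0.  ,  0.19]), array([-0.0000e+00, -1.1000e-01, -1.7981e+02])]
tcp [0.4613 0.1281 0.1608] q6 -0.28 y 18.19
```

step_arm --commands '[0.01,0.003,0,0,0,0,0.025,0.007,0,0,0,0,0.04,0.011,0,0,0,0,0.055,0.014,0,0,0,0,0.063,0.016,0,0,0,0,0.066,0.017,0,0,0,0,0.066,0.017,0,0,0,0,0.066,0.017,0.005,0,0,0,0.066,0.017,0.015,0,0,0,0.066,0.017,0.025,0,0,0]'

```text
t: 7.35
tcp_pos: [0.4576, 0.195, 0.1355]
tool_rot: [0.588, 0.809, -0.0, -0.0]
force: [-0.4, -0.5, -4.7]
finger_gap: 0.347
gripper_force: 50.5
```

Run:
```python
from h import *
go([.4565,.197,.0735],np.radians(18))
p=[snap("scene"),snap("wrist")]
o=[]
x=[int(v) for v in proj(p[0],[.4565,.197,.05])]
q=np.array(p[0]["pixels"]);c=q[max(0,x[1]-70):x[1]+50,x[0]-70:x[0]+50]
c=cv2.resize(c,(400,400*c.shape[0]//c.shape[1]))
w=cv2.resize(np.array(p[1]["pixels"])[90:290,180:380],(400,400))
o=np.zeros((400,800,3),np.uint8);o[:c.shape[0],:400]=c;o[:,400:]=w
cv2.imwrite("pics/c4.png",o)
```

```text
shift mm [ 2.3 -0.4 62. ]
turn options [array([-0.01,  0.  , -0.02]), array([0.0000e+00, 2.0000e-02, 1.7998e+02])]
tcp [0.4576 0.195  0.1355] q6 -0.136 y 17.98
```

View pics/c4.png

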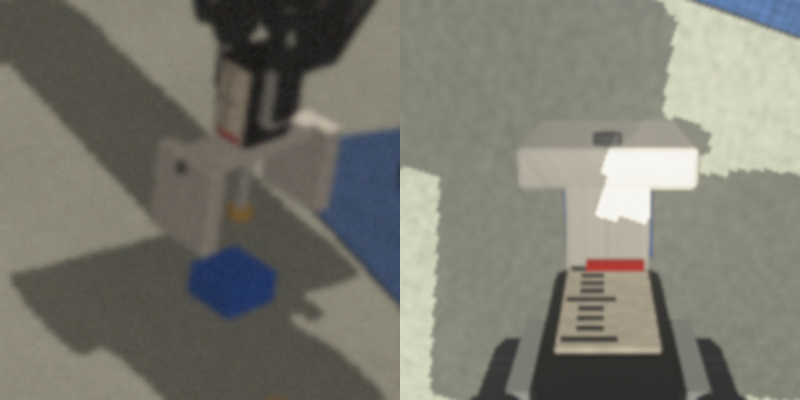

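The scene crop (left) shows the brass foot at (240,212) directly above the blue block at (232,280). In the wrist crop (right), the block peeks out evenly on both sides of the crossbar. Lowering slowly.

step_arm --commands '[0.001,0,0.008,0,0,0,0.001,0,0.016,0,0,0,0.001,0,0.024,0,0,0,0.001,0,0.032,0,0,0,0.001,0,0.039,0,0,0,0.001,0,0.045,0,0,0,0.001,0,0.051,0,0,0,0.001,0,0.056,0,0,0,0.001,0,0.06,0,0,0,0.001,0,0.061,0,0,0]'

```text
t: 8.45
tcp_pos: [0.4572, 0.1964, 0.0749]
tool_rot: [0.588, 0.809, -0.0, -0.0]
force: [-0.1, -0.4, -3.2]
finger_gap: 0.346
gripper_force: 50.6
```

step_arm --commands '[0,0,0.0005,0,0,0,0,0,0.001,0,0,0,0,0,0.001,0,0,0,0,0,0.001,0,0,0,0,0,0.001,0,0,0,0,0,0.001,0,0,0,0,0,0.001,0,0,0,0,0,0.001,0,0,0,0,0,0.001,0,0,0,0,0,0.001,0,0,0]'

```text
t: 9.45
tcp_pos: [0.4574, 0.1964, 0.0743]
tool_rot: [0.588, 0.809, 0.0, 0.0]
force: [-1.3, -0.1, -2.7]
finger_gap: 0.346
gripper_force: 50.6
```

Force dropped from −4.5 to about −3 N, so the foot is on the block. Lowering in small steps until the legs bear.

step_arm --commands '[0,0,0.0005,0,0,0,0,0,0.001,0,0,0,0,0,0.0015,0,0,0,0,0,0.002,0,0,0,0,0,0.002,0,0,0,0,0,0.002,0,0,0,0,0,0.002,0,0,0,0,0,0.002,0,0,0,0,0,0.002,0,0,0,0,0,0.002,0,0,0]'

```text
t: 10.45
tcp_pos: [0.4574, 0.1965, 0.0724]
tool_rot: [0.588, 0.809, 0.0, 0.0]
force: [-1.2, 1.1, -0.6]
finger_gap: 0.344
gripper_force: 51.0
```

step_arm --commands '[0,0,0.0005,0,0,0,0,0,0.001,0,0,0,0,0,0.001,0,0,0,0,0,0.001,0,0,0,0,0,0.001,0,0,0,0,0,0.001,0,0,0,0,0,0.001,0,0,0,0,0,0.001,0,0,0,0,0,0.001,0,0,0,0,0,0.001,0,0,0]'

```text
t: 11.45
tcp_pos: [0.4573, 0.1967, 0.0722]
tool_rot: [0.588, 0.809, 0.0, 0.0]
force: [-3.0, 2.1, 6.8]
finger_gap: 0.344
gripper_force: 52.2
```

step_arm --commands '[0,0,0,0,0,0,0,0,0,0,0,0,0,0,0,0,0,0,0,0,0,0,0,0,0,0,0,0,0,0,0,0,0,0,0,0,0,0,0,0,0,0,0,0,0,0,0,0,0,0,0,0,0,0,0,0,0,0,0,0]' --jaw 100

```text
t: 12.45
tcp_pos: [0.4573, 0.1964, 0.0713]
tool_rot: [0.588, 0.809, 0.0, 0.0]
force: [0.1, 0.2, 0.0]
finger_gap: 1.005
gripper_force: 0.0
```

step_arm --commands '[0,0,-0.01,0,0,0,0,0,-0.025,0,0,0,0,0,-0.045,0,0,0,0,0,-0.065,0,0,0,0,0,-0.085,0,0,0,0,0,-0.105,0,0,0,0,0,-0.12,0,0,0,0,0,-0.13,0,0,0,0,0,-0.13,0,0,0,0,0,-0.13,0,0,0]'

```text
t: 13.45
tcp_pos: [0.457, 0.1964, 0.2013]
tool_rot: [0.588, 0.809, -0.0, -0.0]
force: [-0.5, 0.5, 0.6]
finger_gap: 0.999
gripper_force: 0.0
```

Run:
```python
from h import *
a=snap("scene");w=snap("wrist")
x=[int(v) for v in proj(a,[.4565,.197,.05])]
q=np.array(a["pixels"]);c=cv2.resize(q[x[1]-60:x[1]+40,x[0]-50:x[0]+50],(400,400),interpolation=cv2.INTER_CUBIC)
v=cv2.resize(np.array(w["pixels"])[100:300,180:380],(400,400))
cv2.imwrite("pics/c5.png",np.hstack([c,v]))
```

```text
(no output)
```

View pics/c5.png

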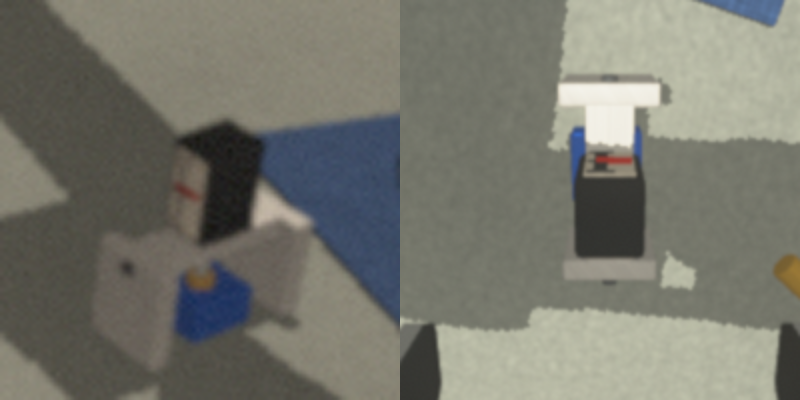

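The gauge stands astride the block with the brass foot on its top (left crop, (200,278)) and the pointer up. A quick numeric check of the centring:

Run:
```python
from h import *
w=snap("wrist");s=manip.sense();R=Ro.from_quat(s["tool_rot"]).as_matrix()
f=lambda u,v,z:(R.T@(ray(w,180+u/2,100+v/2,z)-s["tcp_pos"])*1000).round(1)
print("block far edge mid",f(606.5-400,127,.024),"minus 20 in x = centre; leg outer edge",f(609-400,82,.058),"minus 52; near leg outer",f(210,279,.058))
```

```text
block far edge mid [2.540e+01 1.000e-01 1.765e+02] minus 20 in x = centre; leg outer edge [ 52.6   1.3 142.5] minus 52; near leg outer [-50.4   1.9 142.4]
```

The gauge is about 4–5 mm off the block's centre, well inside 15 mm. Handing in.

```bash
python3 -c "
from station import manip
print(manip.sign_off())"
```

```text
the job is handed in; nothing more can be done
None
```

The gauge is standing astride the blue block with its foot on the block's top, about 4–5 mm off centre, released and handed in; I couldn't read the foot value, and the sign-off gave no verdict.

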